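# Turn the seasoning row round for the cook opposite

## Task

The cook on the other side reads the row from the other end, so move the four seasoning pots from the brown wooden rack into the white rack in reverse order: the pot that stands leftmost in the brown rack goes into the rightmost place of the white one, the second from the left into the second from the right, and so on. Keep the pots upright on the way and leave each standing flat inside its own place, let go and at rest.

Things in the scene. Friction and masses are not known exactly. Their poses are not given: they have to be found in the camera images.
- rack_from: brown wooden tray rack, fixed, 74 x 284 x 18 mm, left or right of the white one; holds the pots at first. Origin: centre of underside; y along the row, to the robot's left (yaw within 0.22 rad), z up. Four square places, centres x = 0, y = +105, +35, -35, -105 mm; floor 6 mm above origin, 66 mm wide, walls 4 mm thick, tops 18 mm above origin. Carrying loops stand out 14 mm at both ends.
- rack_to: white plastic tray rack, fixed, empty at the start, left or right of the brown one; same shape, size, origin, axes and four places as the brown one (yaw within 0.22 rad, its own). Mind the ladle that hangs behind the left-hand rack: bowl 60 mm wide, 254 mm above the worktop, 0.64 m ahead and 0.15 m left of the robot's base; keep wrist and gripper on the near side of it.
- pot_red: loose round seasoning pot, upright: steel body 44 mm in diameter with a red lid of the same diameter, 70 mm high in all (73 mm at the small button in the middle of the lid), closed and solid, 0.15 kg or so. Origin at the centre of its underside, z up along its axis. It stands in one of the places of the brown rack, behind the red tag, at the start.
- pot_yellow: loose round seasoning pot, upright: steel body 44 mm in diameter with a yellow lid of the same diameter, 70 mm high in all (73 mm at the small button in the middle of the lid), closed and solid, 0.15 kg or so. Origin at the centre of its underside, z up along its axis. It stands in one of the places of the brown rack, behind the yellow tag, at the start.
- pot_green: loose round seasoning pot, upright: steel body 44 mm in diameter with a green lid of the same diameter, 70 mm high in all (73 mm at the small button in the middle of the lid), closed and solid, 0.15 kg or so. Origin at the centre of its underside, z up along its axis. It stands in one of the places of the brown rack, behind the green tag, at the start.
- pot_blue: loose round seasoning pot, upright: steel body 44 mm in diameter with a blue lid of the same diameter, 70 mm high in all (73 mm at the small button in the middle of the lid), closed and solid, 0.15 kg or so. Origin at the centre of its underside, z up along its axis. It stands in one of the places of the brown rack, behind the blue tag, at the start.
- tag_red: red tag, 10 x 36 x 18 mm, fixed to the near side of the brown rack in front of the place where the red pot stands at the start: 42 mm towards the robot (along the rack's -x) from that place's centre. Origin at the centre of its underside, axes parallel to the rack's. It stays there and so shows which place each pot came from.
- tag_yellow: yellow tag, 10 x 36 x 18 mm, fixed to the near side of the brown rack in front of the place where the yellow pot stands at the start: 42 mm towards the robot (along the rack's -x) from that place's centre. Origin at the centre of its underside, axes parallel to the rack's. It stays there and so shows which place each pot came from.
- tag_green: green tag, 10 x 36 x 18 mm, fixed to the near side of the brown rack in front of the place where the green pot stands at the start: 42 mm towards the robot (along the rack's -x) from that place's centre. Origin at the centre of its underside, axes parallel to the rack's. It stays there and so shows which place each pot came from.
- tag_blue: blue tag, 10 x 36 x 18 mm, fixed to the near side of the brown rack in front of the place where the blue pot stands at the start: 42 mm towards the robot (along the rack's -x) from that place's centre. Origin at the centre of its underside, axes parallel to the rack's. It stays there and so shows which place each pot came from.
Not all that is in view belongs to the job. Leave any purple look-alike of the pot_blue alone.

How it is judged:
At the end, for the whole second after the job is handed in: Each pot stands in the white rack in the place that mirrors its old one (left-right reversed; its tag marks the old place), within 15 mm of the place's centre along and across, on the place's floor (within 5 mm), tilted less than 0.12 rad, at rest (((y of tag_red in the frame of rack_from between 0.085 and 0.125 m and y of pot_red in the frame of rack_to between -0.12 and -0.09 m) or (y of tag_red in the frame of rack_from between 0.015 and 0.055 m and y of pot_red in the frame of rack_to between -0.05 and -0.02 m) or (y of tag_red in the frame of rack_from between -0.055 and -0.015 m and y of pot_red in the frame of rack_to between 0.02 and 0.05 m) or (y of tag_red in the frame of rack_from between -0.125 and -0.085 m and y of pot_red in the frame of rack_to between 0.09 and 0.12 m)) and x of pot_red in the frame of rack_to between -0.015 and 0.015 m and z of pot_red in the frame of rack_to between 0.001 and 0.011 m and angle between each of pot_red, pot_yellow, pot_green, pot_blue's own z axis and vertical below 0.12 rad and linear speed of each of pot_red, pot_yellow, pot_green, pot_blue below 0.02 m/s and angular speed of each of pot_red, pot_yellow, pot_green, pot_blue below 0.2 rad/s and ((y of tag_yellow in the frame of rack_from between 0.085 and 0.125 m and y of pot_yellow in the frame of rack_to between -0.12 and -0.09 m) or (y of tag_yellow in the frame of rack_from between 0.015 and 0.055 m and y of pot_yellow in the frame of rack_to between -0.05 and -0.02 m) or (y of tag_yellow in the frame of rack_from between -0.055 and -0.015 m and y of pot_yellow in the frame of rack_to between 0.02 and 0.05 m) or (y of tag_yellow in the frame of rack_from between -0.125 and -0.085 m and y of pot_yellow in the frame of rack_to between 0.09 and 0.12 m)) and x of pot_yellow in the frame of rack_to between -0.015 and 0.015 m and z of pot_yellow in the frame of rack_to between 0.001 and 0.011 m and ((y of tag_green in the frame of rack_from between 0.085 and 0.125 m and y of pot_green in the frame of rack_to between -0.12 and -0.09 m) or (y of tag_green in the frame of rack_from between 0.015 and 0.055 m and y of pot_green in the frame of rack_to between -0.05 and -0.02 m) or (y of tag_green in the frame of rack_from between -0.055 and -0.015 m and y of pot_green in the frame of rack_to between 0.02 and 0.05 m) or (y of tag_green in the frame of rack_from between -0.125 and -0.085 m and y of pot_green in the frame of rack_to between 0.09 and 0.12 m)) and x of pot_green in the frame of rack_to between -0.015 and 0.015 m and z of pot_green in the frame of rack_to between 0.001 and 0.011 m and ((y of tag_blue in the frame of rack_from between 0.085 and 0.125 m and y of pot_blue in the frame of rack_to between -0.12 and -0.09 m) or (y of tag_blue in the frame of rack_from between 0.015 and 0.055 m and y of pot_blue in the frame of rack_to between -0.05 and -0.02 m) or (y of tag_blue in the frame of rack_from between -0.055 and -0.015 m and y of pot_blue in the frame of rack_to between 0.02 and 0.05 m) or (y of tag_blue in the frame of rack_from between -0.125 and -0.085 m and y of pot_blue in the frame of rack_to between 0.09 and 0.12 m)) and x of pot_blue in the frame of rack_to between -0.015 and 0.015 m and z of pot_blue in the frame of rack_to between 0.001 and 0.011 m); the robot touches nothing.
It fails at once if the red pot is tipped over (more than 35 degrees) (angle between pot_red's own z axis and vertical above 0.61 rad).
It fails at once if the yellow pot is tipped over (more than 35 degrees) (angle between pot_yellow's own z axis and vertical above 0.61 rad).
It fails at once if the green pot is tipped over (more than 35 degrees) (angle between pot_green's own z axis and vertical above 0.61 rad).
It fails at once if the blue pot is tipped over (more than 35 degrees) (angle between pot_blue's own z axis and vertical above 0.61 rad).
It also fails if it takes over 104 s, if anything falls off the work surface, if the arm or the gripper's body presses on something with over 40 N, if the wrist force passes 120 N, or if a joint passes its speed limit or range.

## Robot

A 7-joint arm with a two-finger parallel gripper is mounted at the origin on a cart in front of the work surface, level with it; the furniture and walls round the work are solid. World frame = base frame: x ahead of the robot, y to its left, z up, the work surface at z = 0. Lengths are in m, angles in rad, forces in N, time in s.
With the tool pointing down it reaches from about 0.425 to 0.925 m from the base axis. Payload 6.8 kg.
Tool frame: the origin (TCP) lies between the finger pads; the fingertips stand 22 mm ahead of it and the grasp point (between the pads) lies 3 mm ahead of it (bot.tip_reach is the distance from the TCP to the fingertips, in m); z points along the fingers, x is the direction in which the jaws open and shut, and the axes are right-handed (so a half turn about z gives the same grasp; the last joint's range is limited). The gripper opens to 85 mm and grips with 20 to 120 N. Pads are 22 mm wide; open, the fingers measure 114 mm over their backs; the gripper's body (76 mm by 85 mm) begins 54 mm behind the grasp point. The pads swing forward as they close: fully open they stand 13 mm farther back than shut.
Start: joints at [-1.258, 0.477, 0.022, 1.555, -0.011, 1.109, -0.083], TCP at [0.276, 0.616, 0.253] pointing down, gripper open.
Joint ranges: [-2.96, 2.96], [-0.34, 2.1], [-1.41, 1.46], [0.24, 2.44], [-1.37, 4.51], [0.17, 1.92], [-2.96, 2.96]. Speed limits (rad/s): [2.39, 2.39, 3.14, 3.14, 3.14, 3.14, 3.14].

## Interface

Orientations are given as a unit quaternion [w, x, y, z].
In Python, from station import bot gives the robot as it stands.
- The arm moves only by the tool step_arm, never from a script. Its argument "targets" is a list of rows, each a list of 5 numbers: the shift along the tool's x, y, z in mm, then the turn about the tool's z in degrees, then the closure, from 0 (fully open) to 1 (shut). In form: [[dx, dy, dz, spin, jaw], ...]. A call has 1 to 20 rows; each row is the pose to reach, as a shift and turn from the pose commanded when the call began, along the tool's axes at that moment; what a row does not reach only later rows make up. A row lasts 1/12 s, in which the tool goes at most 41.7 mm and 7.16 degrees, less where a joint would pass 70% of its speed; a pose out of reach is approached as far as the arm can. A call with a gripper value outside its range is refused whole. The fingers move at their own pace and stop on an object; "newtons" is the grip in N (left out, the last holds). Time passes only in rows, so rows that repeat a pose let the fingers close. It gives the time, the measured TCP pose, the force and the opening at its end, in the units of the state.
- bot.get_obs(): the state, without advancing time (a new reading comes with each control period).
- bot.read_camera(name): name is "side" or "top" or "wrist"; returns a dict with "frame" (420x560x3 uint8, red, green, blue), "z_map" (420x560 float32, m along the optical axis (not along the pixel's ray), 0 where there is no reading), "fov_y" (degrees; the focal length in pixels is half the picture's height over the tangent of half this angle, whatever the lens; pixels are square), "cx", "cy" (the principal point, pixels), "distortion" ([k1, k2, p1, p2, k3] as OpenCV has them; the pictures are not rectified), "R" (3x3) and "t" (3): a world point X has camera coordinates R X + t. Camera axes: x right, y down, z forward; pixel columns grow to the right and rows downward; lengths in m; the calibration is good to about 2 mm. A picture is of the moment at which its call begins.
- bot.hand_in(): hands the job in, once; it reports no verdict.
The state is a dict: "t": time; "q": joint angles; "joint_vel": joint speeds; "joint_torque": joint torques, N m; "eef_pos": TCP position; "tool_rot": TCP orientation; "contact_force": force on the tool from outside, world axes, zero at the start; "torque": the same for the moment, N m; "gripper_width": opening from 0.0 (shut) to 1.0 (fully open).
Only numpy, scipy, OpenCV 4.12 (cv2) and the standard library are available. Lean on these libraries where they do the work, as an engineer would, in place of code of your own. Each camera call takes 0.05 s, during which the arm holds its last target.

## Working session

There is one attempt and no reset: what is moved stays moved. The work goes in short steps, Python scripts to look and compute and a tool call to move; the robot and the scene stay as the last step left them, time stands still between calls to the robot, and variables do not carry over. Pictures are saved under pics/ and viewed, and the job is handed in when it is done.

Besides the shell and the picture viewer there is one more tool, called as name(argument=value, ...), one argument or row to a line, values as JSON. step_arm: Moves the arm, as the interface text tells. Its arguments: {"type":"object","properties":{"targets":{"type":"array"},"newtons":{"type":"number"}},"required":["targets"]}

```bash
mkdir -p pics; ls; python3 - <<'E'
from station import bot
import cv2,numpy as np,pickle
o=bot.get_obs();print(o['t'],o['eef_pos'],o['tool_rot'],o['gripper_width'],bot.tip_reach)
d={}
for n in ['top','side','wrist']:
    c=bot.read_camera(n);d[n]=c
    cv2.imwrite(f'pics/{n}0.png',c['frame'][:,:,::-1])
    print(n,c['fov_y'],c['cx'],c['cy'],c['distortion'],c['R'],c['t'])
pickle.dump(d,open('d0.pkl','wb'))
E
```

```text
pics
0.0 [0.275522   0.61558573 0.25232169] [ 5.52795489e-04  8.39192817e-01  5.43833220e-01 -7.33799187e-04] 1.0014577420459998 0.022
top 48.770868227242 275.5638453392403 206.59676635555067 [-0.02013571  0.          0.          0.          0.        ] [[-0.0180904  -0.99973431  0.01428467]
 [-0.99513459  0.01661957 -0.09711304]
 [ 0.09684984 -0.01597199 -0.99517084]] [-0.10131619  0.49791203  1.20255078]
side 54.50233736437006 285.7609200207855 211.7184534532761 [0.03951203 0.         0.         0.         0.        ] [[-0.86558031 -0.50027859  0.02218232]
 [-0.19404637  0.294244   -0.93582395]
 [ 0.46164567 -0.81433519 -0.35176906]] [0.37457996 0.14647568 0.81150668]
wrist 59.50078647718681 275.1379334158132 207.81292997888346 [-0.02355331  0.          0.          0.          0.        ] [[ 4.08511757e-01  9.12752767e-01 -7.28486400e-04]
 [ 8.63240439e-01 -3.86092472e-01  3.25190018e-01]
 [ 2.96536826e-01 -1.33472805e-01 -9.45648413e-01]] [-0.67400815 -0.04128494  0.38071048]
```

View pics/top0.png

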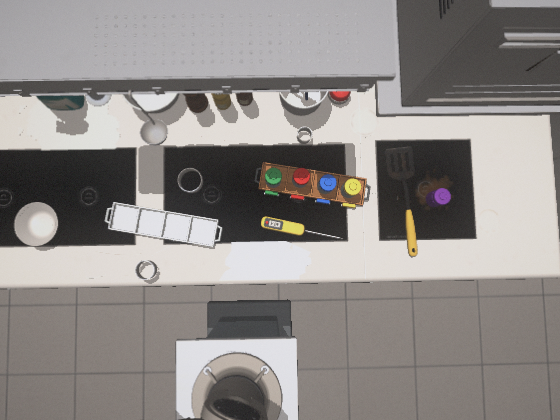

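View pics/side0.png

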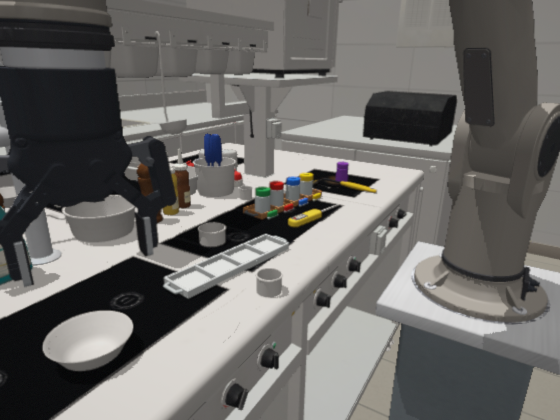

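The top view shows the white rack at about (165,225), left, and the brown rack at about (313,185), right. The lids from left to right are green (273,174), red (302,176), blue (328,183) and yellow (353,186). The purple look-alike is at (443,196), on its own, so I'll leave it alone. Next I'll enlarge this and measure.

```bash
cat > h.py <<'E'
import numpy as np,cv2
def K(c):
    f=210/np.tan(np.radians(c['fov_y']/2));return np.array([[f,0,c['cx']],[0,f,c['cy']],[0,0,1.]])
def world_z(c,uv,z):
    """pixels -> world on plane z"""
    p=cv2.undistortPoints(np.array(uv,float).reshape(-1,1,2),K(c),np.array(c['distortion'])).reshape(-1,2)
    d=np.c_[p,np.ones(len(p))]@c['R']; o=-c['R'].T@c['t']
    return o+d*((z-o[2])/d[:,2])[:,None]
def pix(c,X):
    r,_=cv2.Rodrigues(np.array(c['R']));return cv2.projectPoints(np.array(X,float).reshape(-1,1,3),r,np.array(c['t']),K(c),np.array(c['distortion']))[0].reshape(-1,2)
def cloud(c):
    v,u=np.mgrid[0:420,0:560];p=cv2.undistortPoints(np.c_[u.ravel(),v.ravel()].astype(float).reshape(-1,1,2),K(c),np.array(c['distortion'])).reshape(-1,2)
    z=c['z_map'].ravel();P=np.c_[p,np.ones(len(p))]*z[:,None]
    W=(P-c['t'])@c['R'];W[z==0]=np.nan
    return W.reshape(420,560,3)
E
python3 - <<'E'
import pickle,cv2,numpy as np
from h import *
d=pickle.load(open('d0.pkl','rb'));c=d['top'];im=c['frame'][:,:,::-1]
cv2.imwrite('pics/tA.png',cv2.resize(im[195:255,95:235],None,fx=5.5,fy=5.5,interpolation=cv2.INTER_CUBIC))
cv2.imwrite('pics/tB.png',cv2.resize(im[150:215,245:380],None,fx=5.5,fy=5.5,interpolation=cv2.INTER_CUBIC))
W=cloud(c)
hsv=cv2.cvtColor(c['frame'],cv2.COLOR_RGB2HSV)
for n,lo,hi in [('green',45,85),('red',0,8),('blue',100,125),('yellow',22,34)]:
    m=(hsv[...,0]>=lo)&(hsv[...,0]<=hi)&(hsv[...,1]>120)&(hsv[...,2]>60)
    if n=='red': m|=(hsv[...,0]>172)&(hsv[...,1]>120)&(hsv[...,2]>60)
    b=m.copy();b[:150]=0;b[215:]=0;b[:,:245]=0;b[:,380:]=0
    l=b&(W[...,2]>.06);t=b&(W[...,2]<.03)
    for k,mm in(('lid',l),('tag',t)):
        v,u=np.nonzero(mm);print(n,k,len(u),u.mean(),v.mean(),np.median(W[mm],0))
        if k=='lid':print(world_z(c,[[(u.min()+u.max())/2,(v.min()+v.max())/2]],.076), 'z',np.percentile(W[mm][:,2],[5,50,95]))
E
```

```text
green lid 67 272.3134328358209 179.23880597014926 [ 0.55976317 -0.10134072  0.07696518]
[[ 0.56720239 -0.10269082  0.076     ]] z [0.07322559 0.07696518 0.08115051]
green tag 32 270.75 192.53125 [ 0.53401642 -0.09722777  0.01793898]
red lid 229 301.0218340611354 175.79039301310044 [ 0.56867533 -0.17550913  0.07642597]
[[ 0.56864345 -0.17562795  0.076     ]] z [0.07161289 0.07642597 0.08101471]
red tag 58 297.1896551724138 195.55172413793105 [ 0.52376697 -0.16768306  0.01722495]
blue lid 213 327.4319248826291 182.3661971830986 [ 0.55150817 -0.24296295  0.0767612 ]
[[ 0.55207622 -0.2430935   0.076     ]] z [0.07302623 0.0767612  0.0806267 ]
blue tag 45 322.8888888888889 200.84444444444443 [ 0.50987231 -0.23679212  0.01758266]
yellow lid 224 352.17410714285717 186.35714285714286 [ 0.54032081 -0.30569755  0.07627102]
[[ 0.54076399 -0.30559526  0.076     ]] z [0.07244846 0.07627102 0.08088032]
yellow tag 44 348.9318181818182 204.88636363636363 [ 0.49790242 -0.30657194  0.01702356]
```

View pics/tA.png

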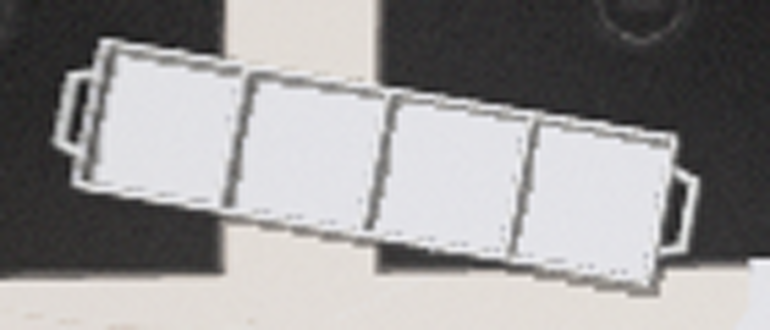

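View pics/tB.png

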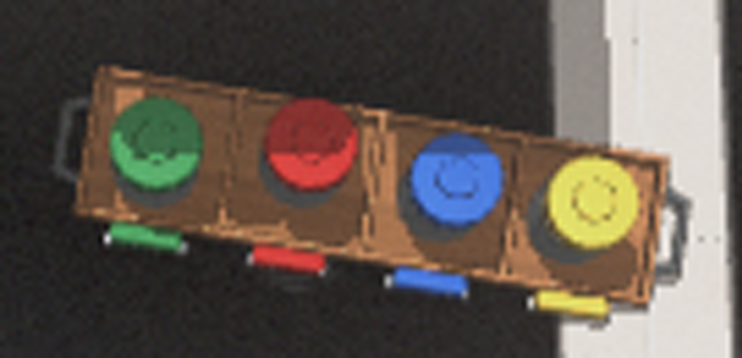

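View pics/wrist0.png

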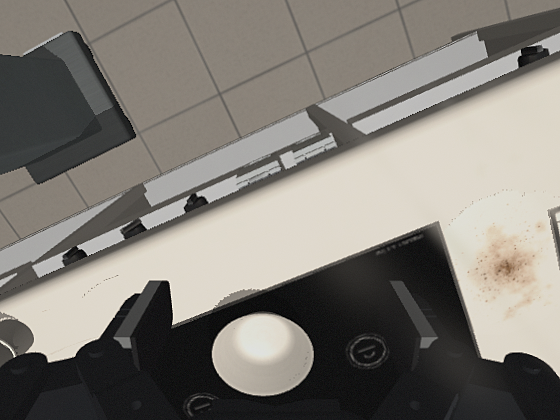

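```bash
python3 - <<'E'
import pickle,cv2,numpy as np
from h import *
d=pickle.load(open('d0.pkl','rb'));c=d['top'];s=d['side']
def up(x,y,x0,y0):return [(x+.5)/5.5-.5+x0,(y+.5)/5.5-.5+y0]
wc=world_z(c,[up(*p,95,195) for p in[(103,40),(677,135),(655,292),(72,185)]],.018)
print(wc)
bc=world_z(c,[up(*p,245,150) for p in[(100,66),(668,155),(650,305),(77,212)]],.018);print(bc)
def fit(w): # model corners FL,FR,NR,NL
    m=np.array([(37,142),(37,-142),(-37,-142),(-37,142)])/1e3
    A=w[:,:2];a=A-A.mean(0);th=np.arctan2((m[:,0]*a[:,1]-m[:,1]*a[:,0]).sum(),(m*a).sum())
    R=np.array([[np.cos(th),-np.sin(th)],[np.sin(th),np.cos(th)]])
    print('ctr',A.mean(0),'yaw',th,np.degrees(th),'res mm',((m@R.T+A.mean(0)-A)*1e3).round(1).tolist())
    P=np.array([(0,.105),(0,.035),(0,-.035),(0,-.105)])@R.T+A.mean(0)
    return A.mean(0),R,P
for n,w in(('white',wc),('brown',bc)):
    _,R,P=fit(w);print(n,P.round(4).tolist(),np.hypot(*P.T).round(3))
    im=s['frame'][:,:,::-1].copy();print(pix(s,np.c_[P,[.006]*4]).round(0).tolist())
    if n=='white':Pw=P
    else:Pb=P
L=world_z(c,[up(*p,245,150) for p in[(156,143),(312,143),(457,180),(593,202)]],.076);print('lids',L.round(4).tolist())
im=s['frame'][:,:,::-1].copy()
k=4
x0,y0=160,170
cr=cv2.resize(im[170:300,160:330],None,fx=k,fy=k,interpolation=cv2.INTER_CUBIC)
def dot(X,col):
    for u,v in pix(s,X):cv2.circle(cr,(int((u-x0+.5)*k),int((v-y0+.5)*k)),3,col,-1)
dot(np.c_[Pw,[.006]*4],(0,0,255));dot(L,(255,0,255))
th=None
dot(np.c_[wc[:,:2],[.018]*4],(0,200,0))
cv2.imwrite('pics/sA.png',cr)
E
```

```text
[[0.51661223 0.32137356 0.018     ]
 [0.46588481 0.04414083 0.018     ]
 [0.39058529 0.05515462 0.018     ]
 [0.44666982 0.33519562 0.018     ]]
[[ 0.61893964 -0.0778706   0.018     ]
 [ 0.57060679 -0.35496317  0.018     ]
 [ 0.49702438 -0.34341356  0.018     ]
 [ 0.54709891 -0.06558811  0.018     ]]
ctr [0.45493804 0.18896616] yaw -0.1881037293469221 -10.77754980224976 res mm [[1.2, 0.2], [-1.2, -1.6], [1.5, 1.2], [-1.5, 0.2]]
white [[0.4746, 0.2921], [0.4615, 0.2233], [0.4484, 0.1546], [0.4353, 0.0858]] [0.557 0.513 0.474 0.444]
[[191.0, 281.0], [219.0, 269.0], [244.0, 257.0], [266.0, 247.0]]
ctr [ 0.55841743 -0.21045886] yaw -0.17467814544923246 -10.008320507413348 res mm [[0.6, 0.8], [-0.4, -1.8], [0.3, -0.5], [-0.4, 1.4]]
brown [[0.5767, -0.1071], [0.5645, -0.176], [0.5523, -0.2449], [0.5402, -0.3139]] [0.587 0.591 0.604 0.625]
[[261.0, 211.0], [277.0, 205.0], [292.0, 199.0], [306.0, 194.0]]
lids [[0.5708, -0.1039, 0.076], [0.5697, -0.1765, 0.076], [0.5512, -0.2435, 0.076], [0.5399, -0.3066, 0.076]]
```

View pics/sA.png

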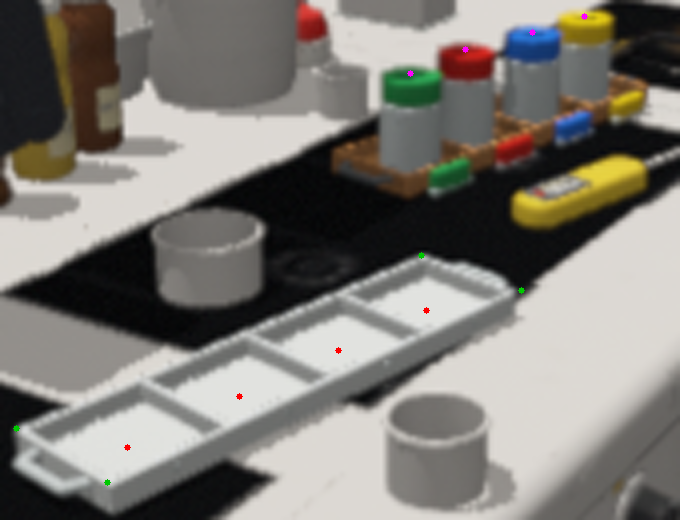

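```bash
cat >> h.py <<'E'
from scipy.spatial.transform import Rotation as Ro
def goto(o,tgt,az=-10.4):
    w=o['tool_rot'];R=Ro.from_quat([w[1],w[2],w[3],w[0]]).as_matrix()
    cur=np.degrees(np.arctan2(R[1,0],R[0,0]))
    print('t',round(o['t'],2),'pos',o['eef_pos'].round(4),'az',cur.round(2),'z',R[:,2].round(3),'grip',o['gripper_width'])
    print('shift mm',(1e3*R.T@(np.array(tgt)-o['eef_pos'])).round(1),'spin',(cur-az).round(1))
E
python3 - <<'E'
from station import bot
import pickle
from h import *
o=bot.get_obs()
goto(o,(.571,-.104,.25));goto(o,(.571,-.104,.18))
d=pickle.load(open('d0.pkl','rb'));c=d['top'];W=cloud(c)
print([ (p,W[p[1],p[0]].round(3)) for p in [(190,168),(178,180),(190,192),(190,180),(147,262),(147,270),(153,130),(153,140),(270,222)]])
E
```

```text
t 0.15 pos [0.2755 0.6158 0.2526] az 65.9 z [-0.    -0.001 -1.   ] grip 0.9999352476832593
shift mm [-536.3  563.6    3.3] spin 76.3
t 0.15 pos [0.2755 0.6158 0.2526] az 65.9 z [-0.    -0.001 -1.   ] grip 0.9999352476832593
shift mm [-536.2  563.6   73.3] spin 76.3
[((190, 168), array([0.601, 0.115, 0.035])), ((178, 180), array([0.57 , 0.146, 0.034])), ((190, 192), array([0.541, 0.119, 0.01 ])), ((190, 180), array([0.574, 0.12 , 0.003])), ((147, 262), array([ 0.356,  0.235, -0.   ])), ((147, 270), array([0.335, 0.235, 0.001])), ((153, 130), array([0.645, 0.158, 0.257])), ((153, 140), array([0.623, 0.157, 0.259])), ((270, 222), array([ 0.456, -0.095,  0.018]))]
```

step_arm(
  targets=[
    [-30, 31, 0, 4, 0],
    [-70, 74, 0, 10, 0],
    [-536, 564, 3, 76, 0],
    [-536, 564, 3, 76, 0],
    [-536, 564, 3, 76, 0],
    [-536, 564, 3, 76, 0],
    [-536, 564, 3, 76, 0],
    [-536, 564, 3, 76, 0],
    [-536, 564, 3, 76, 0],
    [-536, 564, 3, 76, 0],
    [-536, 564, 3, 76, 0],
    [-536, 564, 3, 76, 0],
    [-536, 564, 3, 76, 0],
    [-536, 564, 3, 76, 0],
    [-536, 564, 3, 76, 0],
    [-536, 564, 3, 76, 0],
    [-536, 564, 3, 76, 0],
    [-536, 564, 3, 76, 0],
    [-536, 564, 3, 76, 0],
    [-536, 564, 3, 76, 0],
  ],
  newtons=40,
)

```text
t: 1.82
eef_pos: [0.5723, -0.111, 0.2506]
tool_rot: [0.002, 0.996, -0.092, 0.001]
contact_force: [-1.1, -1.0, -0.1]
gripper_width: 0.997
```

```bash
python3 - <<'E'
from station import bot
from h import *
o=bot.get_obs();goto(o,(.571,-.104,.052))
E
```

```text
t 1.82 pos [ 0.5723 -0.111   0.2506] az -10.61 z [ 0.001 -0.004 -1.   ] grip 0.9973633605507956
shift mm [ -3.   -7.4 198.6] spin -0.2
```

step_arm(
  targets=[
    [0, 0, 0, 0, 0],
    [0, 0, 0, 0, 0],
  ],
)

```text
t: 1.98
eef_pos: [0.5712, -0.1026, 0.2498]
tool_rot: [-0.0, 0.996, -0.088, -0.001]
contact_force: [0.1, 0.4, 0.2]
gripper_width: 0.998
```

```bash
python3 - <<'E'
from station import bot
from h import *
o=bot.get_obs();goto(o,(.571,-.104,.052))
c=bot.read_camera('wrist');cv2.imwrite('pics/w1.png',c['frame'][:,:,::-1])
import pickle;pickle.dump(c,open('w1.pkl','wb'))
L=[[0.5708, -0.1039, 0.076], [0.5697, -0.1765, 0.076], [0.5512, -0.2435, 0.076], [0.5399, -0.3066, 0.076]];print(pix(c,L).round(1).tolist())
E
```

```text
t 1.98 pos [ 0.5712 -0.1026  0.2498] az -10.08 z [-0.001  0.001 -1.   ] grip 0.9982953707704474
shift mm [  0.3   1.5 197.8] spin 0.3
[[276.3, 189.8], [289.2, 266.7], [281.5, 331.0], [281.1, 383.2]]
```

View pics/w1.png

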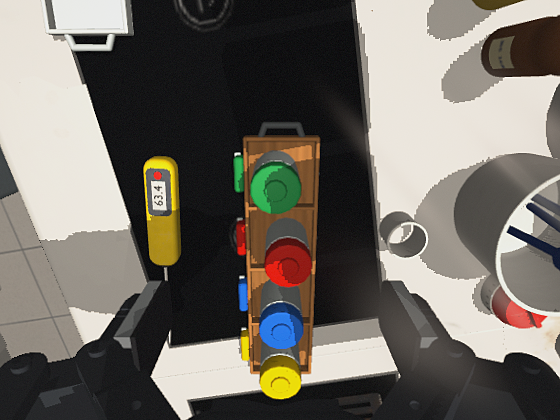

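The wrist view shows lid buttons at green (276,190), red (288,262), blue (281,328) and yellow (280,381). These match the positions measured from the top camera. Each pot stands behind the tag of its own colour, so I'll descend on green.

step_arm(
  targets=[
    [0, 1, 20, 0, 0.15],
    [0, 1, 50, 0, 0.15],
    [0, 1, 85, 0, 0.15],
    [0, 1, 120, 0, 0.15],
    [0, 1, 150, 0, 0.15],
    [0, 1, 175, 0, 0.15],
    [0, 1, 190, 0, 0.15],
    [0, 1, 198, 0, 0.15],
    [0, 1, 198, 0, 0.15],
    [0, 1, 198, 0, 1],
    [0, 1, 198, 0, 1],
    [0, 1, 198, 0, 1],
    [0, 1, 198, 0, 1],
    [0, 1, 198, 0, 1],
    [0, 1, 198, 0, 1],
    [0, 1, 198, 0, 1],
    [0, 1, 198, 0, 1],
  ],
  newtons=40,
)

```text
t: 3.45
eef_pos: [0.5724, -0.1042, 0.0538]
tool_rot: [-0.0, 0.996, -0.088, 0.001]
contact_force: [-1.0, 1.8, 6.5]
gripper_width: 0.503
```

```bash
python3 - <<'E'
from station import bot
from h import *
o=bot.get_obs();goto(o,(.4353,.0858,.052))
c=bot.read_camera('side');cv2.imwrite('pics/s1.png',c['frame'][:,:,::-1])
E
```

```text
t 3.45 pos [ 0.5724 -0.1042  0.0538] az -10.1 z [ 0.002  0.001 -1.   ] grip 0.5025889156321035
shift mm [-168.3 -163.1    1.6] spin 0.3
```

View pics/s1.png

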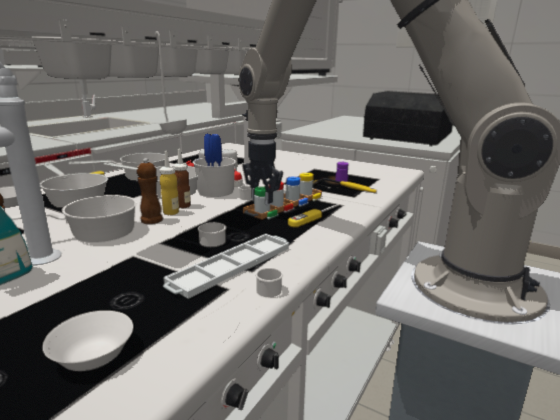

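step_arm(
  targets=[
    [0, 0, -10, 0, 1],
    [0, 0, -30, 0, 1],
    [0, 0, -60, 0, 1],
    [0, 0, -90, 0, 1],
    [-6, -6, -110, 0, 1],
    [-20, -19, -120, 0, 1],
    [-40, -39, -120, 0, 1],
    [-62, -60, -120, 0, 1],
    [-85, -82, -120, 0, 1],
    [-107, -104, -120, 0, 1],
    [-129, -125, -120, 0, 1],
    [-148, -143, -120, 0, 1],
    [-161, -156, -120, 0, 1],
    [-168, -163, -120, 0, 1],
    [-168, -163, -120, 0, 1],
    [-168, -163, -120, 0, 1],
  ],
)

```text
t: 4.83
eef_pos: [0.4347, 0.0855, 0.1729]
tool_rot: [-0.0, 0.996, -0.088, 0.0]
contact_force: [0.1, -1.0, -2.4]
gripper_width: 0.509
```

```bash
python3 - <<'E'
from station import bot
from h import *
o=bot.get_obs();goto(o,(.4353,.0858,.054))
c=bot.read_camera('side');cv2.imwrite('pics/s2.png',cv2.resize(c['frame'][100:320,130:400,::-1],None,fx=2.5,fy=2.5))
c=bot.read_camera('wrist');cv2.imwrite('pics/w2.png',c['frame'][:,:,::-1])
E
```

```text
t 4.83 pos [0.4347 0.0855 0.1729] az -10.06 z [ 0.001  0.001 -1.   ] grip 0.5093635153040939
shift mm [  0.5  -0.3 118.9] spin 0.3
```

View pics/s2.png

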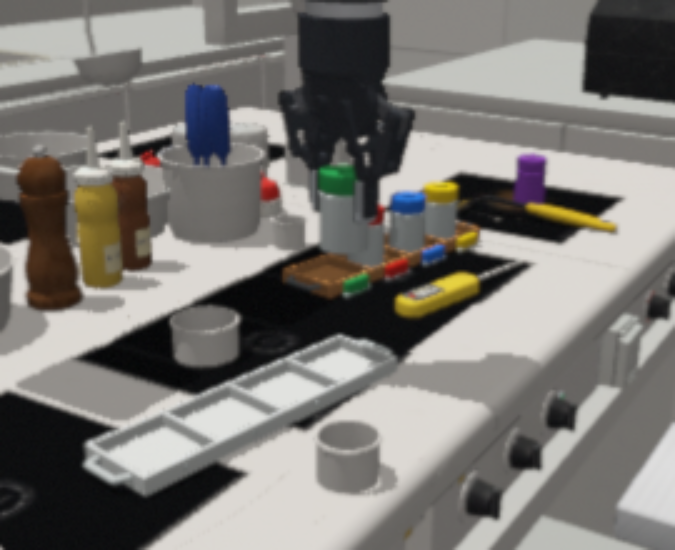

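View pics/w2.png

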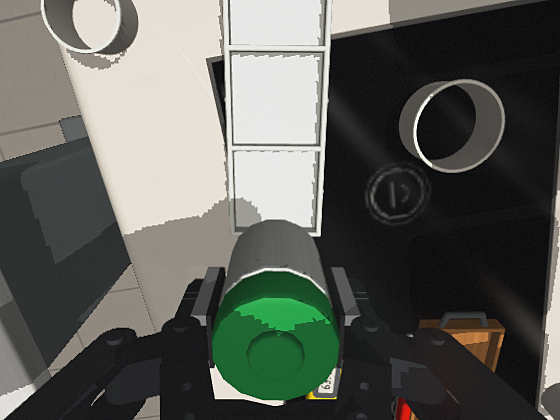

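```bash
python3 - <<'E'
from station import bot
from h import *
c=bot.read_camera('wrist');im=c['frame'][:,:,::-1].copy()
th=-.1881;R=np.array([[np.cos(th),-np.sin(th)],[np.sin(th),np.cos(th)]])
for y in (.140,.072,.068,.0,-.07,-.14):
  for x in(-.037,.037):
    p=R@[x,y]+[.4549,.1890]
    u,v=pix(c,[[*p,.018]])[0];cv2.circle(im,(int(round(u)),int(round(v))),2,(0,0,255),-1)
cv2.imwrite('pics/w3.png',im)
E
```

```text
(no output)
```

View pics/w3.png

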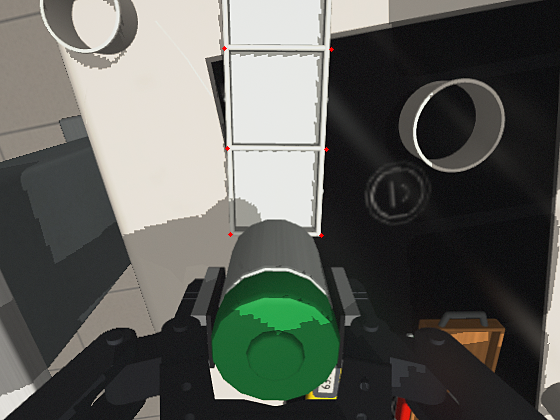

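The rack model's projected corners land on the real ones, so I'll lower green.

step_arm(
  targets=[
    [0, 0, 10, 0, 1],
    [0, 0, 30, 0, 1],
    [0, 0, 60, 0, 1],
    [0, 0, 85, 0, 1],
    [0, 0, 102, 0, 1],
    [0, 0, 112, 0, 1],
    [0, 0, 117, 0, 1],
    [0, 0, 119, 0, 1],
    [0, 0, 119, 0, 1],
    [0, 0, 119, 0, 1],
  ],
)

```text
t: 5.82
eef_pos: [0.4354, 0.0852, 0.0538]
tool_rot: [-0.0, 0.996, -0.089, 0.001]
contact_force: [0.9, 0.2, -2.5]
gripper_width: 0.504
```

step_arm(
  targets=[
    [0, 0, 0, 0, 0.4],
    [0, 0, 0, 0, 0.3],
    [0, 0, 0, 0, 0.15],
    [0, 0, 0, 0, 0.15],
    [0, 0, 0, 0, 0.15],
  ],
)

```text
t: 6.23
eef_pos: [0.4348, 0.0856, 0.0534]
tool_rot: [-0.0, 0.996, -0.088, 0.0]
contact_force: [0.3, 0.6, -1.1]
gripper_width: 0.848
```

```bash
python3 - <<'E'
from station import bot
from h import *
o=bot.get_obs();goto(o,(.4353,.0858,.18));goto(o,(.5697,-.1755,.18))
c=bot.read_camera('side');cv2.imwrite('pics/s3.png',cv2.resize(c['frame'][100:320,130:400,::-1],None,fx=2.5,fy=2.5))
E
```

```text
t 6.23 pos [0.4348 0.0856 0.0534] az -10.1 z [ 0.  0. -1.] grip 0.8479107426237179
shift mm [   0.5   -0.3 -126.6] spin 0.3
t 6.23 pos [0.4348 0.0856 0.0534] az -10.1 z [ 0.  0. -1.] grip 0.8479107426237179
shift mm [ 178.7  233.3 -126.6] spin 0.3
```

View pics/s3.png

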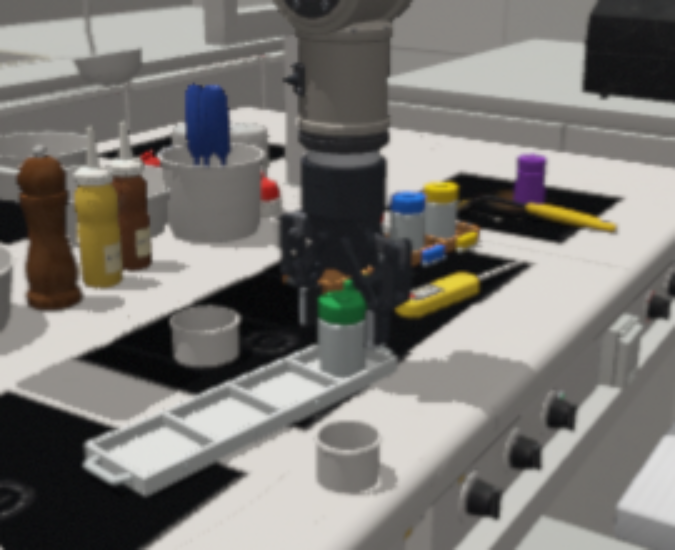

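Green is standing upright in the rightmost white place at (342,340). Next is red.

step_arm(
  targets=[
    [0, 0, -12, 0, 0.15],
    [0, 0, -40, 0, 0.15],
    [0, 0, -75, 0, 0.15],
    [0, 0, -105, 0, 0.15],
    [10, 13, -120, 0, 0.15],
    [27, 35, -120, 0, 0.15],
    [48, 63, -120, 0, 0.15],
    [70, 91, -120, 0, 0.15],
    [92, 120, -120, 0, 0.15],
    [114, 149, -120, 0, 0.15],
    [136, 178, -120, 0, 0.15],
    [156, 204, -120, 0, 0.15],
    [171, 223, -120, 0, 0.15],
    [179, 234, -115, 0, 0.15],
    [179, 234, -100, 0, 0.15],
    [179, 234, -100, 0, 0.15],
    [179, 234, -100, 0, 0.15],
  ],
)

```text
t: 7.7
eef_pos: [0.5689, -0.1759, 0.1525]
tool_rot: [-0.0, 0.996, -0.088, -0.001]
contact_force: [1.0, 0.3, 0.1]
gripper_width: 0.85
```

```bash
python3 - <<'E'
from station import bot
from h import *
o=bot.get_obs();goto(o,(.5697,-.176,.053))
c=bot.read_camera('top');cv2.imwrite('pics/t4.png',cv2.resize(c['frame'][130:260,90:390,::-1],None,fx=2.6,fy=2.6))
E
```

```text
t 7.7 pos [ 0.5689 -0.1759  0.1525] az -10.11 z [-0.002  0.001 -1.   ] grip 0.849804133391159
shift mm [ 1.1 -0.  99.5] spin 0.3
```

View pics/t4.png

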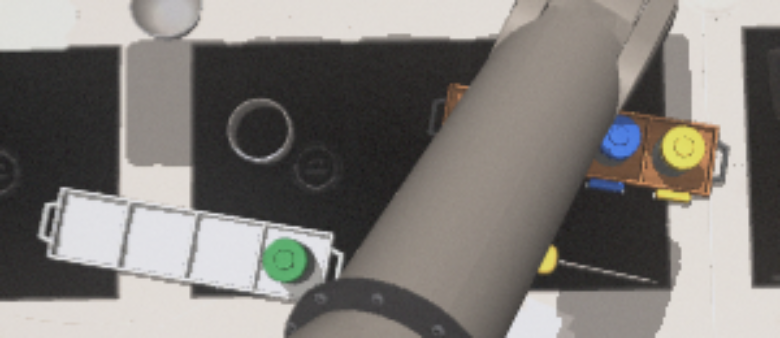

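step_arm(
  targets=[
    [0, 0, 12, 0, 0.15],
    [0, 0, 35, 0, 0.15],
    [0, 0, 60, 0, 0.15],
    [0, 0, 80, 0, 0.15],
    [0, 0, 93, 0, 0.15],
    [0, 0, 99, 0, 0.15],
    [0, 0, 99, 0, 0.15],
    [0, 0, 99, 0, 1],
    [0, 0, 99, 0, 1],
    [0, 0, 99, 0, 1],
    [0, 0, 99, 0, 1],
    [0, 0, 99, 0, 1],
    [0, 0, 99, 0, 1],
    [0, 0, 99, 0, 1],
  ],
)

```text
t: 8.92
eef_pos: [0.5706, -0.1766, 0.0556]
tool_rot: [-0.0, 0.996, -0.088, 0.001]
contact_force: [-0.6, 0.8, 6.2]
gripper_width: 0.507
```

```bash
python3 - <<'E'
from station import bot
from h import *
o=bot.get_obs();goto(o,(.4484,.1546,.053))
c=bot.read_camera('side');cv2.imwrite('pics/s5.png',cv2.resize(c['frame'][150:250,220:350,::-1],None,fx=5,fy=5))
E
```

```text
t 8.92 pos [ 0.5706 -0.1766  0.0556] az -10.12 z [ 0.002 -0.    -1.   ] grip 0.5074379285752659
shift mm [-178.5 -304.6    2.3] spin 0.3
```

View pics/s5.png

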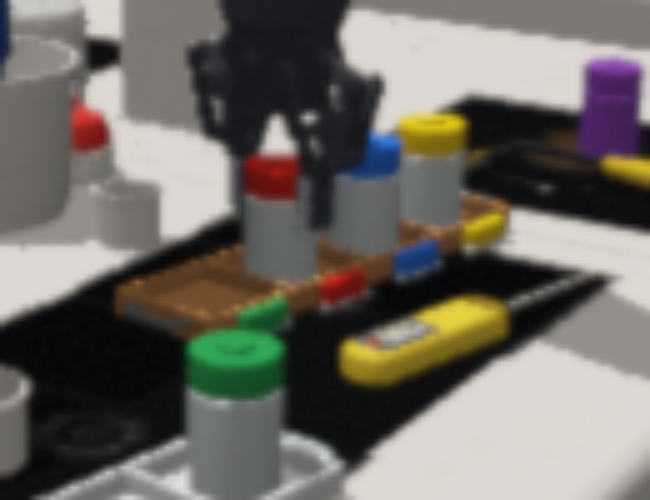

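step_arm(
  targets=[
    [0, 0, -10, 0, 1],
    [0, 0, -30, 0, 1],
    [0, 0, -60, 0, 1],
    [0, 0, -90, 0, 1],
    [-4, -7, -110, 0, 1],
    [-13, -22, -120, 0, 1],
    [-27, -46, -120, 0, 1],
    [-43, -73, -120, 0, 1],
    [-60, -102, -120, 0, 1],
    [-77, -131, -120, 0, 1],
    [-94, -160, -120, 0, 1],
    [-111, -189, -120, 0, 1],
    [-128, -218, -120, 0, 1],
    [-145, -247, -120, 0, 1],
    [-160, -273, -120, 0, 1],
    [-171, -292, -120, 0, 1],
    [-178, -304, -120, 0, 1],
    [-178, -304, -120, 0, 1],
    [-178, -304, -120, 0, 1],
  ],
)

```text
t: 10.55
eef_pos: [0.4476, 0.1546, 0.1747]
tool_rot: [-0.0, 0.996, -0.087, 0.0]
contact_force: [0.2, -0.5, -2.4]
gripper_width: 0.506
```

```bash
python3 - <<'E'
from station import bot
from h import *
o=bot.get_obs();goto(o,(.4484,.1546,.054))
E
```

```text
t 10.55 pos [0.4476 0.1546 0.1747] az -10.01 z [ 0.  0. -1.] grip 0.5061327772948876
shift mm [ 8.000e-01 -1.000e-01  1.207e+02] spin 0.4
```

step_arm(
  targets=[
    [0, 0, 10, 0, 1],
    [0, 0, 30, 0, 1],
    [0, 0, 60, 0, 1],
    [0, 0, 85, 0, 1],
    [0, 0, 102, 0, 1],
    [0, 0, 112, 0, 1],
    [0, 0, 117, 0, 1],
    [0, 0, 119, 0, 1],
    [0, 0, 119, 0, 1],
    [0, 0, 119, 0, 1],
    [0, 0, 119, 0, 0.4],
    [0, 0, 119, 0, 0.3],
    [0, 0, 119, 0, 0.15],
    [0, 0, 119, 0, 0.15],
    [0, 0, 119, 0, 0.15],
  ],
)

```text
t: 11.8
eef_pos: [0.448, 0.1544, 0.0554]
tool_rot: [-0.0, 0.996, -0.088, 0.0]
contact_force: [-0.3, -0.4, -0.5]
gripper_width: 0.853
```

```bash
python3 - <<'E'
from station import bot
from h import *
o=bot.get_obs();goto(o,(.5515,-.243,.053))
c=bot.read_camera('side');cv2.imwrite('pics/s6.png',cv2.resize(c['frame'][150:300,160:350,::-1],None,fx=4,fy=4))
E
```

```text
t 11.8 pos [0.448  0.1544 0.0554] az -10.1 z [ 0.  0. -1.] grip 0.8527116973340261
shift mm [171.6 373.1   2.4] spin 0.3
```

View pics/s6.png

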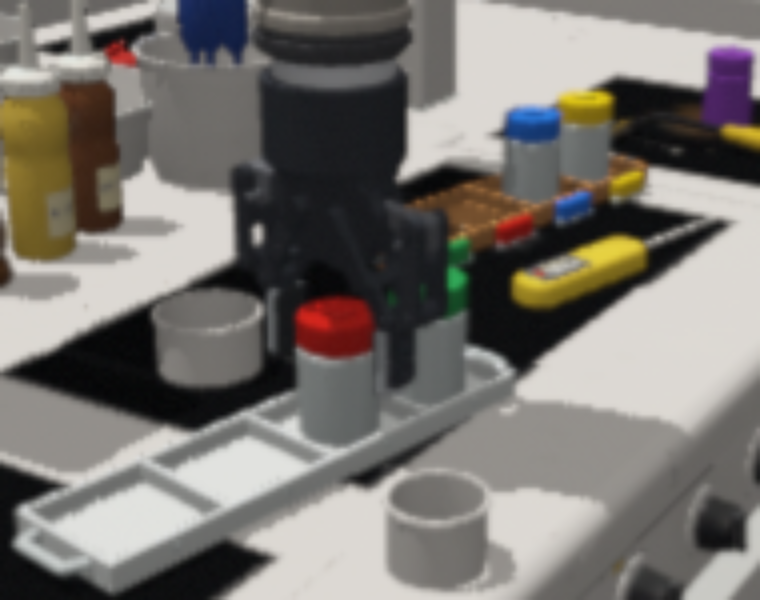

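Red is standing in the second place from the right. Now blue.

step_arm(
  targets=[
    [0, 0, -12, 0, 0.15],
    [0, 0, -40, 0, 0.15],
    [0, 0, -75, 0, 0.15],
    [0, 0, -105, 0, 0.15],
    [5, 11, -120, 0, 0.15],
    [15, 33, -120, 0, 0.15],
    [30, 65, -120, 0, 0.15],
    [45, 98, -120, 0, 0.15],
    [60, 131, -120, 0, 0.15],
    [75, 164, -120, 0, 0.15],
    [90, 197, -120, 0, 0.15],
    [105, 230, -120, 0, 0.15],
    [120, 262, -120, 0, 0.15],
    [135, 294, -120, 0, 0.15],
    [149, 324, -120, 0, 0.15],
    [160, 348, -120, 0, 0.15],
    [168, 365, -120, 0, 0.15],
    [172, 373, -110, 0, 0.15],
    [172, 373, -100, 0, 0.15],
    [172, 373, -100, 0, 0.15],
  ],
)

```text
t: 13.52
eef_pos: [0.5502, -0.2415, 0.1523]
tool_rot: [-0.001, 0.996, -0.088, -0.002]
contact_force: [-0.2, 1.2, -0.4]
gripper_width: 0.854
```

```bash
python3 - <<'E'
from station import bot
from h import *
o=bot.get_obs();goto(o,(.5515,-.243,.054))
c=bot.read_camera('wrist');cv2.imwrite('pics/w7.png',c['frame'][:,:,::-1])
print(pix(c,[[.5515,-.243,.079],[.540,-.3062,.079]]))
E
```

```text
t 13.52 pos [ 0.5502 -0.2415  0.1523] az -10.09 z [-0.004  0.002 -1.   ] grip 0.8544777078436636
shift mm [ 2.1  1.4 98.3] spin 0.3
[[279.97116257 238.40405712]
 [279.14443924 331.64487427]]
```

View pics/w7.png

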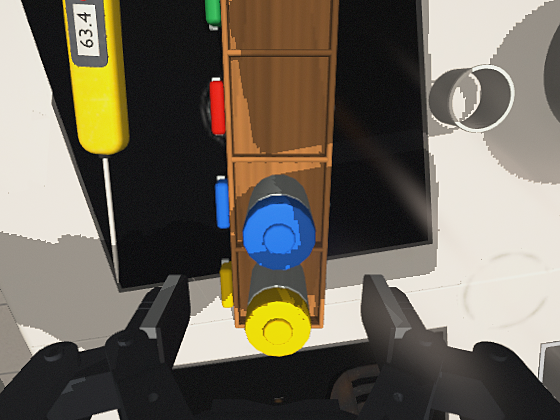

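Blue's button is at (280,238) and yellow's is at (278,331), both where predicted. The blue pot stands behind the blue tag in the brown rack. Descending on it now.

step_arm(
  targets=[
    [1, 0, 12, 0, 0.15],
    [1, 0, 35, 0, 0.15],
    [1, 0, 60, 0, 0.15],
    [1, 0, 80, 0, 0.15],
    [1, 0, 93, 0, 0.15],
    [1, 0, 99, 0, 0.15],
    [1, 0, 99, 0, 0.15],
    [1, 0, 99, 0, 1],
    [1, 0, 99, 0, 1],
    [1, 0, 99, 0, 1],
    [1, 0, 99, 0, 1],
    [1, 0, 99, 0, 1],
    [1, 0, 99, 0, 1],
    [1, 0, 99, 0, 1],
  ],
)

```text
t: 14.73
eef_pos: [0.5536, -0.2438, 0.0577]
tool_rot: [0.0, 0.996, -0.088, 0.001]
contact_force: [-0.4, 0.3, 5.9]
gripper_width: 0.507
```

```bash
python3 - <<'E'
from station import bot
from h import *
o=bot.get_obs();goto(o,(.4615,.2233,.053))
c=bot.read_camera('side');cv2.imwrite('pics/s8.png',cv2.resize(c['frame'][150:300,160:350,::-1],None,fx=4,fy=4))
E
```

```text
t 14.73 pos [ 0.5536 -0.2438  0.0577] az -10.11 z [ 0.002 -0.    -1.   ] grip 0.5073049142070658
shift mm [-172.7 -443.6    4.3] spin 0.3
```

View pics/s8.png

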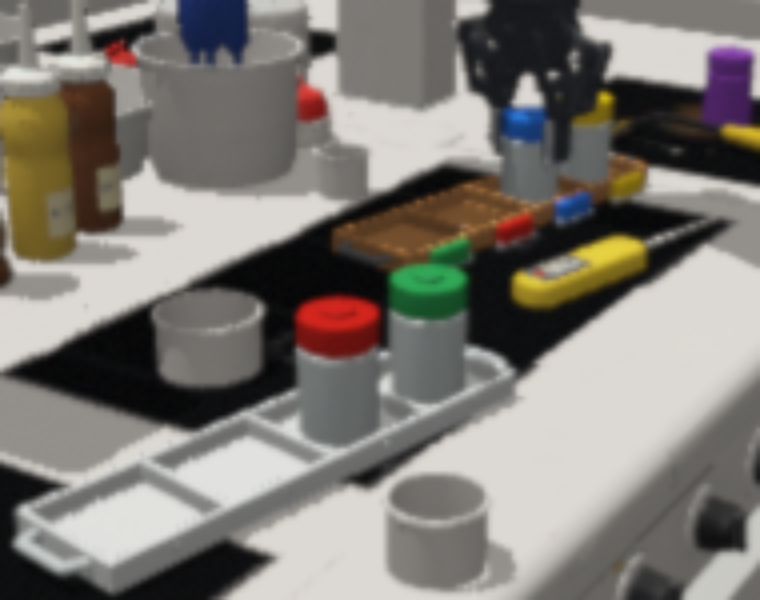

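step_arm(
  targets=[
    [0, 0, -10, 0, 1],
    [0, 0, -30, 0, 1],
    [0, 0, -60, 0, 1],
    [0, 0, -90, 0, 1],
    [-3, -8, -110, 0, 1],
    [-10, -26, -120, 0, 1],
    [-21, -54, -120, 0, 1],
    [-33, -85, -120, 0, 1],
    [-46, -118, -120, 0, 1],
    [-59, -151, -120, 0, 1],
    [-72, -184, -120, 0, 1],
    [-85, -217, -120, 0, 1],
    [-98, -250, -120, 0, 1],
    [-111, -283, -120, 0, 1],
    [-124, -316, -120, 0, 1],
    [-137, -349, -120, 0, 1],
    [-149, -380, -120, 0, 1],
    [-160, -408, -120, 0, 1],
    [-168, -430, -120, 0, 1],
    [-173, -443, -120, 0, 1],
  ],
)

```text
t: 16.45
eef_pos: [0.4591, 0.2265, 0.1768]
tool_rot: [-0.001, 0.996, -0.086, -0.0]
contact_force: [0.0, -0.4, -2.5]
gripper_width: 0.506
```

step_arm(
  targets=[
    [0, 0, 0, 0, 1],
    [0, 0, 0, 0, 1],
  ],
)

```text
t: 16.62
eef_pos: [0.4599, 0.2233, 0.1766]
tool_rot: [0.0, 0.996, -0.087, 0.0]
contact_force: [-0.3, -1.2, -1.6]
gripper_width: 0.507
```

```bash
python3 - <<'E'
from station import bot
from h import *
o=bot.get_obs();goto(o,(.4615,.2233,.0577))
E
```

```text
t 16.62 pos [0.4599 0.2233 0.1766] az -10.02 z [ 0. -0. -1.] grip 0.5070006758557138
shift mm [  1.6  -0.3 118.9] spin 0.4
```

step_arm(
  targets=[
    [1, 0, 10, 0, 1],
    [1, 0, 30, 0, 1],
    [1, 0, 60, 0, 1],
    [1, 0, 85, 0, 1],
    [1, 0, 102, 0, 1],
    [1, 0, 112, 0, 1],
    [1, 0, 117, 0, 1],
    [1, 0, 119, 0, 1],
    [1, 0, 119, 0, 1],
    [1, 0, 119, 0, 1],
    [1, 0, 119, 0, 0.4],
    [1, 0, 119, 0, 0.3],
    [1, 0, 119, 0, 0.15],
    [1, 0, 119, 0, 0.15],
    [1, 0, 119, 0, 0.15],
  ],
)

```text
t: 17.87
eef_pos: [0.4613, 0.2231, 0.0574]
tool_rot: [-0.0, 0.996, -0.088, 0.0]
contact_force: [-0.7, 0.8, -0.6]
gripper_width: 0.849
```

```bash
python3 - <<'E'
from station import bot
from h import *
o=bot.get_obs();goto(o,(.540,-.3062,.053))
c=bot.read_camera('side');cv2.imwrite('pics/s9.png',cv2.resize(c['frame'][150:300,160:350,::-1],None,fx=4,fy=4))
E
```

```text
t 17.87 pos [0.4613 0.2231 0.0574] az -10.1 z [ 0.  0. -1.] grip 0.8489558606090222
shift mm [170.3 507.3   4.3] spin 0.3
```

View pics/s9.png

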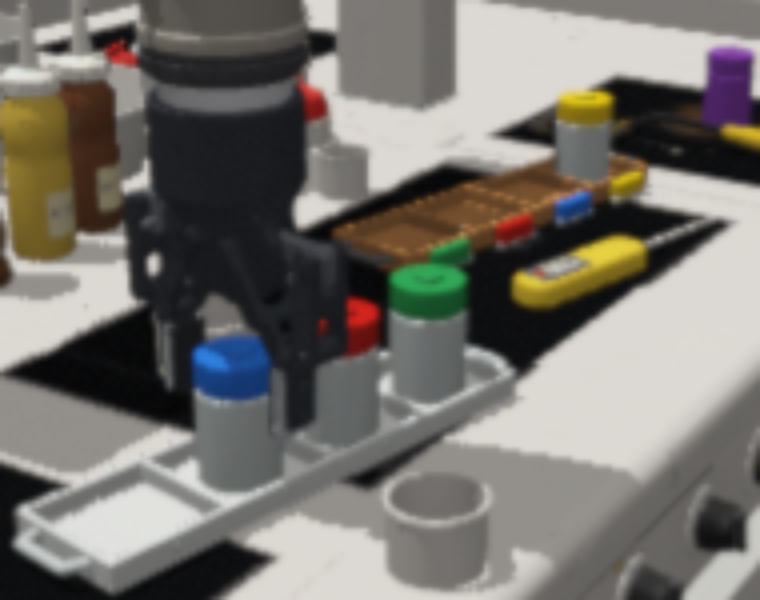

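Blue is standing in the second place from the left. Last is yellow.

step_arm(
  targets=[
    [0, 0, -12, 0, 0.15],
    [0, 0, -40, 0, 0.15],
    [0, 0, -75, 0, 0.15],
    [0, 0, -105, 0, 0.15],
    [4, 11, -120, 0, 0.15],
    [12, 36, -120, 0, 0.15],
    [24, 72, -120, 0, 0.15],
    [36, 108, -120, 0, 0.15],
    [48, 144, -120, 0, 0.15],
    [60, 180, -120, 0, 0.15],
    [72, 216, -120, 0, 0.15],
    [84, 252, -120, 0, 0.15],
    [96, 288, -120, 0, 0.15],
    [108, 324, -120, 0, 0.15],
    [120, 360, -120, 0, 0.15],
    [132, 395, -120, 0, 0.15],
    [144, 430, -120, 0, 0.15],
    [155, 462, -120, 0, 0.15],
    [164, 490, -120, 0, 0.15],
    [170, 507, -115, 0, 0.15],
  ],
)

```text
t: 19.58
eef_pos: [0.5393, -0.3106, 0.1743]
tool_rot: [0.001, 0.996, -0.09, 0.001]
contact_force: [-0.8, -0.0, 0.4]
gripper_width: 0.848
```

step_arm(
  targets=[
    [0, 0, 0, 0, 0.15],
    [0, 0, 0, 0, 0.15],
  ],
)

```text
t: 19.75
eef_pos: [0.5389, -0.307, 0.1727]
tool_rot: [0.0, 0.996, -0.089, -0.0]
contact_force: [-1.1, 0.5, -0.1]
gripper_width: 0.845
```

```bash
python3 - <<'E'
from station import bot
from h import *
o=bot.get_obs();goto(o,(.540,-.3062,.054))
c=bot.read_camera('wrist');cv2.imwrite('pics/w10.png',c['frame'][:,:,::-1])
print(pix(c,[[.540,-.3062,.079]]))
E
```

```text
t 19.75 pos [ 0.5389 -0.307   0.1727] az -10.24 z [-0.001 -0.    -1.   ] grip 0.845462137694422
shift mm [  1.   -1.  118.7] spin 0.2
[[278.14843707 221.80854836]]
```

View pics/w10.png

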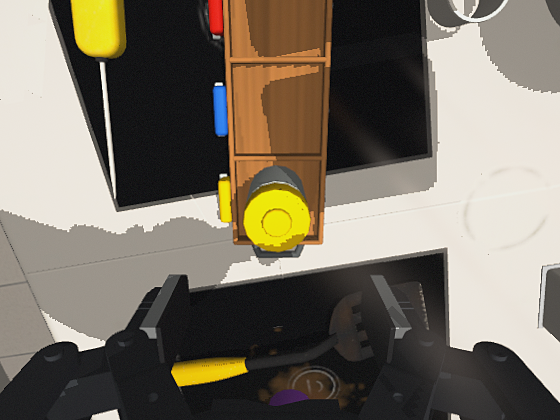

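Yellow's button is at (278,222), as predicted. Descending.

step_arm(
  targets=[
    [1, 0, 12, 0, 0.15],
    [1, 0, 35, 0, 0.15],
    [1, 0, 62, 0, 0.15],
    [1, 0, 87, 0, 0.15],
    [1, 0, 105, 0, 0.15],
    [1, 0, 115, 0, 0.15],
    [1, 0, 119, 0, 0.15],
    [1, 0, 119, 0, 0.15],
    [1, 0, 119, 0, 1],
    [1, 0, 119, 0, 1],
    [1, 0, 119, 0, 1],
    [1, 0, 119, 0, 1],
    [1, 0, 119, 0, 1],
    [1, 0, 119, 0, 1],
    [1, 0, 119, 0, 1],
  ],
)

```text
t: 21.05
eef_pos: [0.5412, -0.3066, 0.0547]
tool_rot: [0.0, 0.996, -0.088, 0.001]
contact_force: [-0.5, 1.6, 6.8]
gripper_width: 0.506
```

```bash
python3 - <<'E'
from station import bot
from h import *
o=bot.get_obs();goto(o,(.4746,.2921,.053))
c=bot.read_camera('side');cv2.imwrite('pics/s11.png',cv2.resize(c['frame'][150:300,160:350,::-1],None,fx=4,fy=4))
E
```

```text
t 21.05 pos [ 0.5412 -0.3066  0.0547] az -10.12 z [ 0.002 -0.    -1.   ] grip 0.5064030554821588
shift mm [-170.8 -577.7    1.2] spin 0.3
```

View pics/s11.png

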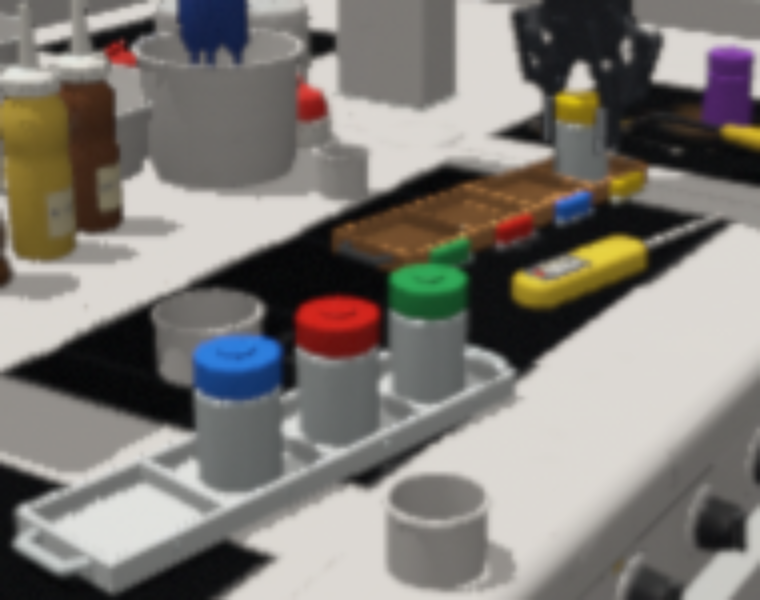

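step_arm(
  targets=[
    [0, 0, -10, 0, 1],
    [0, 0, -30, 0, 1],
    [0, 0, -60, 0, 1],
    [0, 0, -90, 0, 1],
    [-3, -9, -110, 0, 1],
    [-9, -29, -120, 0, 1],
    [-18, -61, -120, 0, 1],
    [-28, -95, -120, 0, 1],
    [-38, -129, -120, 0, 1],
    [-48, -163, -120, 0, 1],
    [-58, -197, -120, 0, 1],
    [-68, -231, -120, 0, 1],
    [-78, -265, -120, 0, 1],
    [-88, -299, -120, 0, 1],
    [-98, -333, -120, 0, 1],
    [-108, -365, -120, 0, 1],
    [-117, -395, -120, 0, 1],
    [-124, -420, -120, 0, 1],
    [-129, -436, -120, 0, 1],
    [-131, -444, -120, 0, 1],
  ],
)

```text
t: 22.77
eef_pos: [0.4888, 0.157, 0.1737]
tool_rot: [-0.001, 0.996, -0.086, -0.0]
contact_force: [0.2, 0.0, -2.3]
gripper_width: 0.509
```

```bash
python3 - <<'E'
from station import bot
from h import *
o=bot.get_obs();goto(o,(.4746,.2921,.0547))
E
```

```text
t 22.77 pos [0.4888 0.157  0.1737] az -9.89 z [-0.     0.001 -1.   ] grip 0.508683688666885
shift mm [ -37.2 -130.5  119.2] spin 0.5
```

step_arm(
  targets=[
    [-3, -9, 0, 0, 1],
    [-9, -30, 0, 0, 1],
    [-17, -57, 0, 0, 1],
    [-25, -84, 0, 0, 1],
    [-33, -109, 0, 0, 1],
    [-38, -126, 0, 0, 1],
    [-40, -133, 0, 0, 1],
    [-40, -133, 0, 0, 1],
    [-40, -133, 0, 0, 1],
    [-40, -133, 0, 0, 1],
  ],
)

```text
t: 23.6
eef_pos: [0.474, 0.2895, 0.1734]
tool_rot: [0.0, 0.996, -0.09, 0.0]
contact_force: [-0.3, -0.4, -1.6]
gripper_width: 0.507
```

```bash
python3 - <<'E'
from station import bot
from h import *
o=bot.get_obs();goto(o,(.4746,.2921,.0547))
E
```

```text
t 23.6 pos [0.474  0.2895 0.1734] az -10.28 z [ 0.    -0.001 -1.   ] grip 0.5066173619059124
shift mm [ 1.000e-01 -2.800e+00  1.187e+02] spin 0.1
```

step_arm(
  targets=[
    [0, -2, 10, 0, 1],
    [0, -2, 30, 0, 1],
    [0, -2, 60, 0, 1],
    [0, -2, 85, 0, 1],
    [0, -2, 102, 0, 1],
    [0, -2, 112, 0, 1],
    [0, -2, 117, 0, 1],
    [0, -2, 119, 0, 1],
    [0, -2, 119, 0, 1],
    [0, -2, 119, 0, 1],
    [0, -2, 119, 0, 0.4],
    [0, -2, 119, 0, 0.3],
    [0, -2, 119, 0, 0.15],
    [0, -2, 119, 0, 0.15],
    [0, -2, 119, 0, 0.15],
  ],
)

```text
t: 24.85
eef_pos: [0.4739, 0.294, 0.0544]
tool_rot: [-0.0, 0.996, -0.088, 0.0]
contact_force: [0.0, 0.4, -0.3]
gripper_width: 0.846
```

step_arm(
  targets=[
    [0, 0, -12, 0, 0.15],
    [0, 0, -40, 0, 0.15],
    [0, 0, -75, 0, 0.15],
    [0, 0, -105, 0, 0.15],
    [0, -10, -125, 0, 0.15],
    [0, -30, -140, 0, 0.15],
    [0, -60, -140, 0, 0.15],
    [0, -90, -140, 0, 0.15],
    [0, -120, -140, 0, 0.15],
    [0, -150, -140, 0, 0.15],
    [0, -170, -140, 0, 0.15],
    [0, -180, -140, 0, 0.15],
    [0, -180, -140, 0, 0.15],
    [0, -180, -140, 0, 0.15],
  ],
)

```text
t: 26.02
eef_pos: [0.5055, 0.4699, 0.1945]
tool_rot: [0.001, 0.996, -0.088, 0.0]
contact_force: [-0.2, -1.1, 0.1]
gripper_width: 0.851
```

```bash
python3 - <<'E'
from station import bot
from h import *
o=bot.get_obs();goto(o,(.4746,.2921,.0547))
c=bot.read_camera('side');cv2.imwrite('pics/s12.png',cv2.resize(c['frame'][150:300,160:350,::-1],None,fx=4,fy=4))
c=bot.read_camera('top');cv2.imwrite('pics/t12.png',cv2.resize(c['frame'][180:270,90:240,::-1],None,fx=5,fy=5,interpolation=cv2.INTER_CUBIC))
W=cloud(c);hsv=cv2.cvtColor(c['frame'],cv2.COLOR_RGB2HSV)
th=-.1881;R=np.array([[np.cos(th),-np.sin(th)],[np.sin(th),np.cos(th)]])
for n,lo,hi in [('green',45,85),('red',0,8),('blue',100,125),('yellow',22,34)]:
    m=(hsv[...,0]>=lo)&(hsv[...,0]<=hi)&(hsv[...,1]>120)&(hsv[...,2]>60)&(W[...,2]>.06)&(W[...,2]<.1)
    m[:190]=0;m[260:]=0;m[:,:95]=0;m[:,240:]=0
    v,u=np.nonzero(m)
    if len(u)<20:print(n,'few',len(u));continue
    p=world_z(c,[[(u.min()+u.max())/2,(v.min()+v.max())/2]],.076)[0]
    print(n,len(u),p.round(4),'rack mm',(1e3*R.T@(p[:2]-[.4549,.1890])).round(1),'z',np.median(W[m][:,2]))
E
```

```text
t 26.02 pos [0.5055 0.4699 0.1945] az -10.14 z [ 0.    -0.001 -1.   ] grip 0.8514313018637553
shift mm [  0.8 180.3 140. ] spin 0.3
green few 17
red 226 [0.4488 0.1531 0.076 ] rack mm [  0.7 -36.4] z 0.07656828765591192
blue 223 [0.4626 0.2212 0.076 ] rack mm [ 1.5 33.1] z 0.07665370978576404
yellow 225 [0.4739 0.2921 0.076 ] rack mm [ -0.6 104.8] z 0.07667020785582147
```

View pics/s12.png

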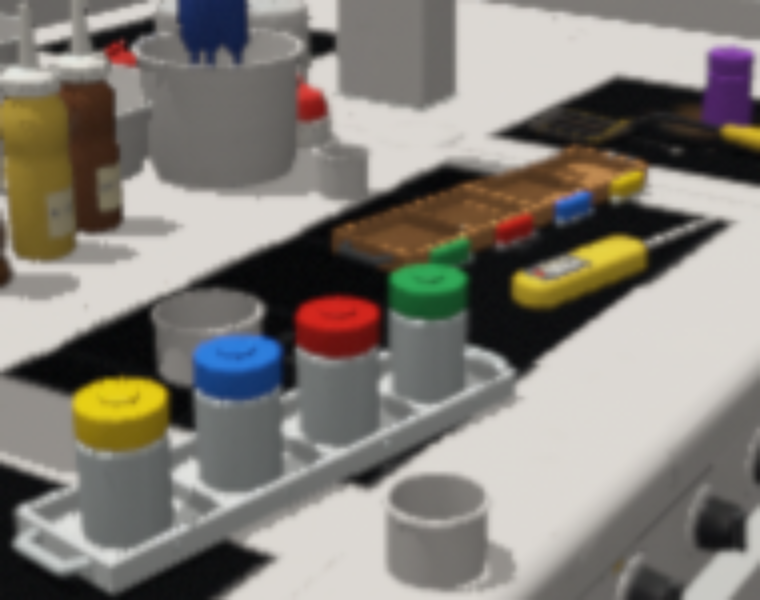

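View pics/t12.png

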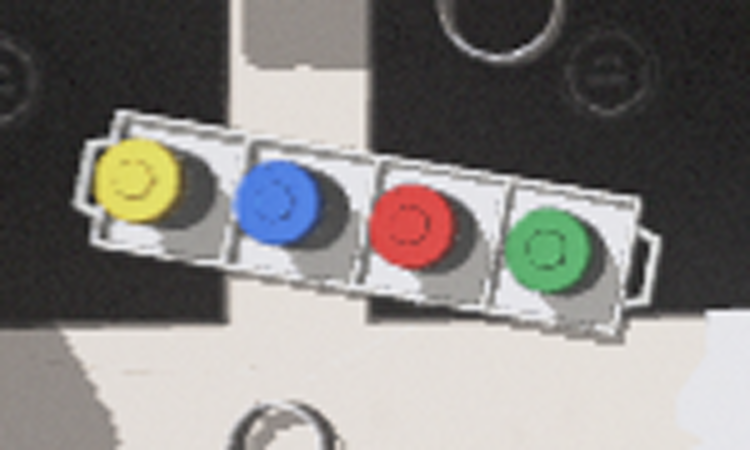

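```bash
python3 - <<'E'
from station import bot
from h import *
c=bot.read_camera('top')
th=-.1881;R=np.array([[np.cos(th),-np.sin(th)],[np.sin(th),np.cos(th)]])
p=world_z(c,[[199.0,229.6]],.076)[0];W=cloud(c)
print('green rack mm',(1e3*R.T@(p[:2]-[.4549,.1890])).round(1),np.median(W[224:235,194:204,2]))
print(np.abs(bot.get_obs()['joint_vel']).max())
print(bot.hand_in())
E
```

```text
green rack mm [   0.9 -105.7] 0.07764364572134375
0.005261031976404323
the job is handed in; nothing more can be done
None
```

I moved all four pots into the white rack in reverse order and handed the job in at about 26 s. From left to right, the white rack now holds yellow, blue, red and green; the brown rack held green, red, blue and yellow.

My last check from the top camera put every pot within about 2 mm of its place centre:

| Pot | Across (mm) | Along (mm) | Place centre along (mm) |
|---|---|---|---|
| Yellow | -0.6 | 104.8 | 105 |
| Blue | 1.5 | 33.1 | 35 |
| Red | 0.7 | -36.4 | -35 |
| Green | 0.9 | -105.7 | -105 |

The lid tops measured about 76.6 mm high, close to the 76 mm expected for pots on the rack floor. The side view shows all four upright.

- **Arm:** it had let go and was clear and almost still at hand-in, and I left the purple look-alike alone.
- **Green check:** the automatic colour detection failed on green's lighter lid (17 pixels matched). I took its position from a pixel I read by eye; the depth reading over that lid was 77.6 mm.
- **Not measured:** I judged tilt and rest from the pictures only.

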